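# Rake out the depot grill and hold its hood for the charcoal

### The arm

A 6-joint arm with a two-finger parallel gripper is mounted at the origin on the work surface. World frame = base frame: x ahead of the robot, y to its left, z up, the work surface at z = 0. Lengths are in m, angles in rad, forces in N, time in s.
With the tool pointing down it reaches from about 0.325 to 0.775 m from the base axis. Payload 5.5 kg.
Tool frame: the origin (TCP) lies at the very end of the fingers, on their centre line; the grasp point (between the pads) lies 19 mm behind it (arm.tcp_to_grasp is the distance from the TCP to the grasp point, in m); z points along the fingers, y is the line along which they close (so a half turn about z gives the same grasp; the last joint's range is limited). The gripper opens to 88 mm and grips with 3 to 60 N. Pads are 20 mm wide; open, the fingers measure 115 mm over their backs; the gripper's body (75 mm by 178 mm) begins 61 mm behind the grasp point.
Start: joints at [-1.172, 0.091, 1.231, -0, 1.82, -0.057], TCP at [0.264, -0.539, 0.223] pointing down, gripper open.
Joint ranges: [-2.87, 2.87], [-0.86, 2.18], [0.17, 2.46], [-1.51, 4.65], [0.06, 2.69], [-2.65, 2.65]. Speed limits (rad/s): [2.57, 2.57, 3.01, 3.14, 3.14, 3.14].

### API

Orientations are given as a 3x3 rotation matrix whose columns are the frame's x, y, z axes.
In Python, from workcell import arm gives the robot as it stands.
- The arm moves only by the tool drive_tool, never from a script. Its argument "moves" is a list that holds one entry, the list of rows, each a list of 7 numbers: the turn, a rotation vector about the tool's x, y, z in degrees, then the shift along the tool's x, y, z in m, then the gripper command: -1 is fully open, 1 is shut, values between are in proportion. A call has 1 to 12 rows; each row shifts and turns the commanded pose from where the row before left it, along the tool's axes as they then stand; what a row does not reach is not made up. A row lasts 1/8 s, in which the tool goes at most 62.5 mm and 10.7 degrees, less where a joint would pass 70% of its speed; a pose out of reach is approached as far as the arm can. A call with a gripper value outside its range is refused whole. The fingers move at their own pace and stop on an object; "grip_force" is the grip in N (left out, the last holds). Time passes only in rows, so rows that do not move let the fingers close. It gives the time, the measured TCP pose, the force, the opening and the grip force at its end, in the units of the state.
- arm.sense(): the state, without advancing time (a new reading comes with each control period).
- arm.grab_frame(name): name is "scene" or "side" or "wrist"; returns a dict with "color" (384x512x3 uint8, blue, green, red), "fx", "fy", "cx", "cy" (pixels), "camera_from_world" (4x4, takes a point from world to camera coordinates). Camera axes: x right, y down, z forward; pixel columns grow to the right and rows downward; lengths in m; the calibration is good to about 2 mm. A picture is of the moment at which its call begins. There is no depth.
- arm.close_job(): hands the job in; it is judged then, once.
The state is a dict: "time": time; "joints": joint angles; "joint_velocities": joint speeds; "joint_torque": joint torques, N m; "position": TCP position; "ee_rot": TCP orientation; "ft_force": force on the tool from outside, world axes, zero at the start; "wrist_torque": the same for the moment, N m; "grip_width": finger opening in m; "grip_force": force on a finger pad.
Only numpy, scipy, OpenCV 4.12 (cv2) and the standard library are available. Lean on these libraries where they do the work, as an engineer would, in place of code of your own. Each camera call takes 0.05 s, during which the arm holds its last target. There are 200 camera calls.

### The job

Get the grill on the depot table ready for fresh charcoal: with the hood shut, pull the ash rake's knob on the grill's side all the way out and push it fully home again, then lift the hood by its handle to 40 degrees (give or take 5) and hold it still there so that a mate can lay the charcoal. Finish while still holding the hood open, because it falls shut by itself; leave the other things on the table where they are.

Things in the scene. Friction and masses are not known exactly. Their poses are not given: they have to be found in the camera images.
- grill: table-top charcoal grill, fast to the table: dark steel firebox 220 (x) by 300 (y) mm on feet, rim 115 mm above the table. Origin on the table under its centre; x axis points from the front (handle side, nearer the robot) to the hinge side, y to its left side (where the ash rake comes out), z up. It may stand turned by up to about 0.2 rad.
- hood (a joint): hinge angle of the hood in rad: 0 shut, grows as it opens upward (handle goes up and away from the robot), stop at 1.8. The hood weighs 0.4 to 0.8 kg and falls shut from every angle below about 1.3. 40 degrees is 0.70 rad.
- hood_hinge (a point): middle of the hinge line at the grill's far rim, 110 mm along the grill's +x from its centre and 115 mm above the table; the hinge line runs along the grill's y axis.
- hood_grip (a point): centre of the hood's wooden handle, a bar sticking out from the middle of the hood's front edge: 60 mm long (along the grill's x when shut), 26 mm wide (y), 22 mm thick (z), 272 mm out from the hinge line and 16 mm above it when shut; a 10 mm wide, 20 mm long steel neck joins it to the hood. It turns with the hood. The hood is an aluminium shell 220 x 302 mm and 57 mm high, its top 172 mm above the table when shut.
- rake (a joint): travel of the ash rake in m: 0 home (pushed in), 0.045 fully out (stops at both ends). It has a detent at each end: about 6 N of pull or push takes it out of one (after 2 mm of free play), the resistance fades to nothing at half way, and past half way it snaps to the other end by itself, even if let go; let go before half way it snaps back. Friction is under 1 N. It slides along the grill's +y axis to come out.
- rake_grip (a point): centre of the rake's wooden knob: a plain cylinder 28 mm across and 34 mm long, its axis along the grill's y axis, on a 10 mm steel rod out of the grill's left side, 60 mm above the table, 60 mm nearer the front than the grill's centre and, at home, 67 mm out from the side of the firebox. It moves with the rake.
- mug: bystander: white mug, 76 mm across, 85 high. Origin at the underside. Not part of the job.
- jar: bystander: amber jar with steel cap, 60 mm across, 85 high. Origin at the underside. Not part of the job.
- bottle: bystander: green bottle, 64 mm across, 200 high. Origin at the underside. Not part of the job.
- game: bystander: flat cardboard games box, 140 x 200 x 30 mm. Origin at the underside. Not part of the job.
- tongs: bystander: steel tongs lying flat, about 250 mm long, 14 high. Origin at the underside. Not part of the job.
- oilcan: bystander: steel can, 66 mm across, 150 high. Origin at the underside. Not part of the job.
- wrench: bystander: spanner lying flat. Origin at the underside. Not part of the job.

How it is judged:
On the way, in this order (a step that is already met when the one before it is completed fails the run):
1. the ash rake is pulled all the way out (over 40 of its 45 mm) (value of joint rake above 0.04 m), for 0.1 s.
2. the ash rake is pushed home again (under 5 mm out) (value of joint rake below 0.005 m), for 0.2 s.
3. the hood is raised to 40 degrees, within 7 (value of joint hood between 0.576 and 0.82 rad), for 0.3 s.
At the end, for the whole second after the job is handed in: the hood stands still between 33 and 47 degrees, carried by the robot alone (the robot presses on it with more than 1 N, and no bystander has moved 30 mm); the ash rake is less than 5 mm out (all of step 3 and velocity of joint hood between -0.06 and 0.06 rad/s and value of joint rake below 0.005 m and contact force between any of the fingers, the arm and hood above 1 N and distance of each of mug, jar, bottle, game, tongs, oilcan, wrench from where it was at the start of the episode below 0.03 m); the arm keeps its last pose, push and grip.
It fails at once if the hood is lifted (over 12 degrees) while the ash rake is more than 10 mm out (value of joint hood above 0.21 rad and value of joint rake above 0.01 m).
It fails at once if a bystander is shoved 30 mm or more (distance of any of mug, jar, bottle, game, tongs, oilcan, wrench from where it was at the start of the episode above 0.03 m).
It fails at once if an upright bystander is knocked over (angle between any of mug, jar, bottle, oilcan's own z axis and vertical above 0.5 rad).
It also fails if it takes over 64 s, if anything falls off the work surface, if the arm or the gripper's body presses on something with over 40 N, if the wrist force passes 120 N, or if a joint passes its speed limit or range.

## Working session

There is one attempt and no reset: what is moved stays moved. The work goes in short steps, Python scripts to look and compute and a tool call to move; the robot and the scene stay as the last step left them, time stands still between calls to the robot, and variables do not carry over. Pictures are saved under pics/ and viewed, at most 10 in all, crops included, and the job is handed in when it is done.

Besides the shell and the picture viewer there is one more tool, called after "Call:" in YAML: its name, and indented under it one key for each argument. drive_tool: Moves the arm, as the interface text tells. Its arguments: {"type":"object","properties":{"moves":{"type":"array"},"grip_force":{"type":"number"}},"required":["moves"]}

```bash
mkdir -p pics; ls; python3 - <<'E'
from workcell import arm
import cv2,numpy as np,pickle
d={}
for n in("scene","side"):
    f=arm.grab_frame(n);cv2.imwrite(f"pics/{n}0.png",f["color"]);d[n]=f
    T=np.array(f["camera_from_world"]);print(n,f["fx"],f["cx"],f["cy"],(-T[:3,:3].T@T[:3,3]).round(3))
pickle.dump(d,open("f0.pkl","wb"));s=arm.sense();print(s["time"],s["position"],s["ee_rot"],s["ft_force"])
E
```

```text
pics
scene 378.59075658237947 252.1630970245416 191.96521555057532 [ 1.541 -0.22   0.763]
side 433.8964540620412 246.28172979422195 201.31536347067126 [-0.333  0.93   0.846]
0.1 [ 0.26399517 -0.53850792  0.22162049] [[ 8.97927692e-01  4.40142479e-01 -6.77241095e-04]
 [ 4.40142989e-01 -8.97926252e-01  1.61099117e-03]
 [ 1.00953090e-04 -1.74463650e-03 -9.99998473e-01]] [ 1.04560979 -0.11666571  1.06585648]
```

View pics/scene0.png

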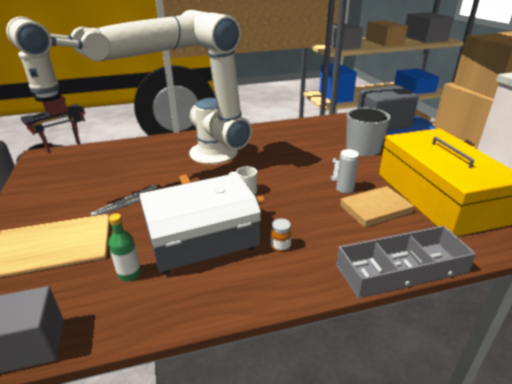

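View pics/side0.png

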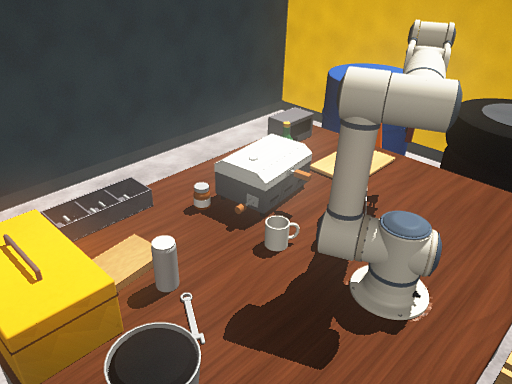

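The scene view shows the grill at about (200,220), bottle left at (123,250), jar at (281,235) and mug behind at (245,180). The side view shows the knob near (239,209), handle near (301,174), mug (277,235) and jar (202,195). I'll enlarge both for precise points.

```bash
python3 - <<'E'
import cv2,numpy as np
a=cv2.imread("pics/scene0.png")[160:290,90:310];b=cv2.imread("pics/side0.png")[115:255,180:330]
a=cv2.resize(a,None,fx=3.5,fy=3.5,interpolation=cv2.INTER_CUBIC);b=cv2.resize(b,None,fx=4,fy=4,interpolation=cv2.INTER_CUBIC)
cv2.imwrite("pics/a1.png",a);cv2.imwrite("pics/b1.png",b);print(a.shape,b.shape)
E
```

```text
(455, 770, 3) (560, 600, 3)
```

View pics/a1.png

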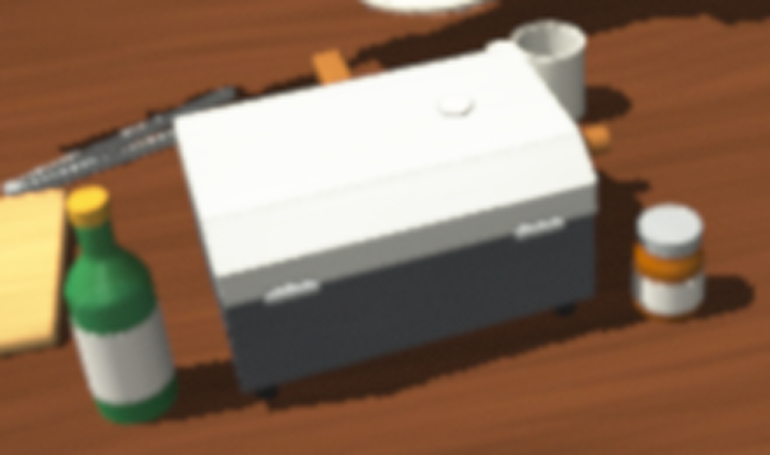

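View pics/b1.png

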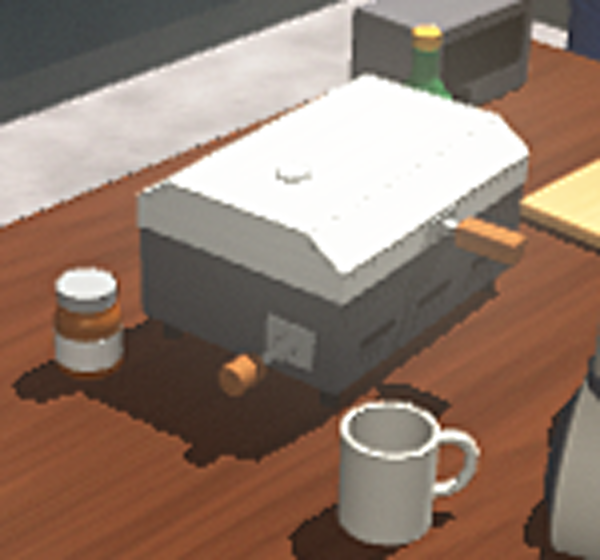

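Crops: side shows knob centre (239,374), handle centre (489,240), hood lower corners (343,305), (141,228). Scene shows rear hood lower corners (596,213), (226,306). I'll fit the grill pose from these and locate the bystanders.

```bash
cat > h.py <<'E'
import numpy as np,pickle,cv2
from scipy.optimize import least_squares
D=pickle.load(open("f0.pkl","rb"))
def proj(f,P):
    T=np.array(f["camera_from_world"]);c=T[:3,:3]@P+T[:3,3]
    return np.array([f["fx"]*c[0]/c[2]+f["cx"],f["fy"]*c[1]/c[2]+f["cy"]])
def ray(f,uv,z):
    T=np.array(f["camera_from_world"]);o=-T[:3,:3].T@T[:3,3]
    d=T[:3,:3].T@np.array([(uv[0]-f["cx"])/f["fx"],(uv[1]-f["cy"])/f["fy"],1]);return o+d*(z-o[2])/d[2]
def gw(p,P):
    x,y,a=p;return np.array([x+np.cos(a)*P[0]-np.sin(a)*P[1],y+np.sin(a)*P[0]+np.cos(a)*P[1],P[2]])
S=lambda u,v:(180+(u+.5)/4-.5,115+(v+.5)/4-.5)
C=lambda u,v:(90+(u+.5)/3.5-.5,160+(v+.5)/3.5-.5)
E
python3 - <<'E'
from h import *
obs=[("side",S(239,374),(-.06,.217,.06)),("side",S(489,240),(-.162,0,.131)),("side",S(343,305),(-.11,.151,.115)),("side",S(141,228),(.11,.151,.115)),
("scene",C(596,213),(.11,.151,.115)),("scene",C(226,306),(.11,-.151,.115))]
r=lambda p:np.concatenate([proj(D[n],gw(p,P))-uv for n,uv,P in obs])
q=least_squares(r,[.6,0,0],loss="soft_l1");p=q.x;print(p,r(p).reshape(-1,2).round(1))
np.save("p.npy",p)
print("knob",gw(p,(-.06,.217,.06)),"handle",gw(p,(-.162,0,.131)),"hinge",gw(p,(.11,0,.115)))
for n,f,uv,z in[("mug","side",S(386,425),.085),("jar","side",S(87,284),.085),("jar","scene",C(670,222),.085),("mug","scene",C(547,40),.085),("bottle","scene",C(89,195),.2),
 ("oilcan","side",(163,244),.15),("tong1","scene",C(233,90),.01),("tong2","scene",C(8,188),.01),("wrA","side",(186,296),.005),("wrB","side",(200,340),.005)]:
  print(n,f,ray(D[f],uv,z).round(3))
E
```

```text
[ 0.61050991 -0.14469324  0.12578846] [[ 0.9 -0.2]
 [ 0.  -0.3]
 [-0.9 -0.2]
 [-0.7 -0.5]
 [ 0.1 -1.2]
 [-0.3 -0.3]]
knob [0.52375979 0.06306483 0.06      ] handle [ 0.44978986 -0.16501728  0.131     ] hinge [ 0.7196408  -0.13089297  0.115     ]
mug side [0.367 0.063 0.085]
jar side [0.694 0.087 0.085]
jar scene [0.697 0.084 0.085]
mug scene [0.364 0.062 0.085]
bottle scene [ 0.691 -0.363  0.2  ]
oilcan side [0.443 0.43  0.15 ]
tong1 scene [ 0.243 -0.265  0.01 ]
tong2 scene [ 0.369 -0.489  0.01 ]
wrA side [0.375 0.419 0.005]
wrB side [0.235 0.489 0.005]
```

Call:
drive_tool:
  moves:
    - [[0,0,0,0.0415,-0.0355,0,-1],[0,0,0,0.0415,-0.0355,0,-1],[0,0,0,0.0415,-0.0355,0,-1],[0,0,0,0.0415,-0.0355,0,-1],[0,0,0,0.0415,-0.0355,0,-1],[0,0,0,0.0415,-0.0355,0,-1],[0,0,0,0.0415,-0.0355,0,-1],[0,0,0,0.0415,-0.0355,0,-1],[0,0,0,0.0415,-0.0355,0,-1],[0,0,0,0.0415,-0.0355,0,-1],[0,0,0,0.0415,-0.0355,0,-1],[0,0,0,0.0415,-0.0355,0,-1]]

```text
time: 1.6
position: [0.5241, 0.0647, 0.2223]
ee_rot: [[0.898, 0.44, -0.0], [0.44, -0.898, -0.0], [-0.0, -0.0, -1.0]]
ft_force: [0.7, -1.3, 0.8]
grip_width: 0.0876
grip_force: 0.0
```

Call:
drive_tool:
  moves:
    - [[0,0,-8.9,0,0,0,-1],[0,0,-8.9,0,0,0,-1],[0,0,-8.9,0,0,0,-1],[0,0,-8.9,0,0,0,-1],[0,0,-8.9,0,0,0,-1],[0,0,-8.9,0,0,0,-1],[0,0,-8.9,0,0,0,-1],[0,0,-8.8,0,0,0,-1],[0,0,0,0,0,0,-1],[0,0,0,0,0,0,-1]]

```text
time: 2.85
position: [0.5237, 0.0629, 0.2224]
ee_rot: [[-0.123, 0.992, -0.0], [0.992, 0.123, -0.0], [0.0, -0.0, -1.0]]
ft_force: [-0.5, 0.5, -0.3]
grip_width: 0.0876
grip_force: 0.0
```

```bash
cat > st.py <<'E'
from h import *
from workcell import arm
from scipy.spatial.transform import Rotation as Ro
p=np.load("p.npy");a=p[2];X=np.array([np.cos(a),np.sin(a),0]);Y=np.array([-np.sin(a),np.cos(a),0]);Z=np.array([0,0,1.])
s=arm.sense();R=np.array(s["ee_rot"]);t=np.array(s["position"])
def to(Pt,Rt=None):
    "remaining: shift in present tool axes, turn in tool axes (deg)"
    print("shift",(R.T@(Pt-t)).round(4),"turn",None if Rt is None else Ro.from_matrix(R.T@Rt).as_rotvec(degrees=True).round(2))
def show():
    print(round(s["time"],2),t.round(4),"F",np.round(s["ft_force"],1),"w",round(float(s["grip_width"]),4),"gf",s["grip_force"],"q",np.round(s["joints"],2))
E
python3 - <<'E'
from st import *
show();to(gw(p,(-.06,.217,.041)),np.column_stack([-np.cross(-X,-Z)*-1,X,-Z]))
print(R.round(3))
f=arm.grab_frame("wrist");cv2.imwrite("pics/w1.png",f["color"])
print(proj(f,gw(p,(-.06,.217,.06))),proj(f,gw(p,(-.06,.234,.06))),proj(f,gw(p,(-.06,.2,.06))))
E
```

```text
2.85 [0.5237 0.0629 0.2224] F [-0.5  0.5 -0.3] w 0.0876 gf 0.0 q [ 0.06 -0.1   1.43 -0.    1.82 -0.07]Traceback (most recent call last):
  File "<stdin>", line 2, in <module>
  File "st.py", line 8, in to
    print("shift",(R.T@(Pt-t)).round(4),"turn",None if Rt is None else Ro.from_matrix(R.T@Rt).as_rotvec(degrees=True).round(2))
                                                                       ~~~~~~~~~~~~~~^^^^^^^^
  File "scipy/spatial/transform/_rotation.pyx", line 1143, in scipy.spatial.transform._rotation.Rotation.from_matrix
ValueError: Non-positive determinant (left-handed or null coordinate frame) in rotation matrix 0: [[-9.99996029e-01  2.81811077e-03 -2.05223353e-05]
 [ 2.81810092e-03  9.99995921e-01  4.65230846e-04]
 [-2.18333236e-05 -4.65171165e-04  9.99999892e-01]].
```

Pose is as intended; check the knob from close by with the wrist camera.

```bash
python3 - <<'E'
from st import *
show();to(gw(p,(-.06,.217,.041)))
f=arm.grab_frame("wrist");c=f["color"].copy()
for y in(.2,.217,.234):
    u=proj(f,gw(p,(-.06,y,.06)));print(u.round(1));cv2.circle(c,tuple(int(v) for v in u.round()),2,(255,0,0),-1)
cv2.imwrite("pics/w1.png",c)
E
```

```text
2.85 [0.5237 0.0629 0.2224] F [-0.5  0.5 -0.3] w 0.0876 gf 0.0 q [ 0.06 -0.1   1.43 -0.    1.82 -0.07]
shift [1.000e-04 2.000e-04 1.814e-01] turn None
[253.  194.1]
[252.9 180.1]
[252.9 165.8]
```

View pics/w1.png

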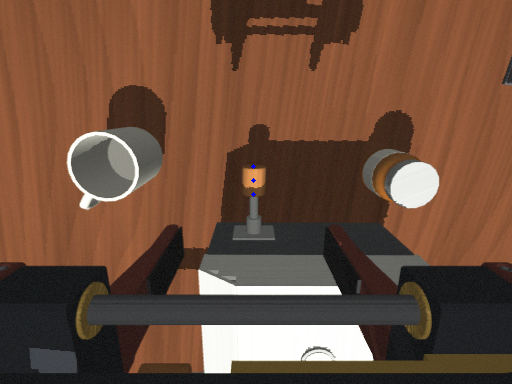

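The wrist view shows the knob at (254,180), matching the prediction within 1 px; mug (115,165) and jar (400,180) lie clear of both fingers. I'll descend and grip.

Call:
drive_tool:
  moves:
    - [[0,0,0,0,0,0.03,-1],[0,0,0,0,0,0.04,-1],[0,0,0,0,0,0.04,-1],[0,0,0,0,0,0.03,-1],[0,0,0,0,0,0.025,-1],[0,0,0,0,0,0.016,-1],[0,0,0,0,0,0,-1],[0,0,0,0,0,0,1],[0,0,0,0,0,0,1],[0,0,0,0,0,0,1],[0,0,0,0,0,0,1],[0,0,0,0,0,0,1]]
  grip_force: 30

```text
time: 4.4
position: [0.5238, 0.0629, 0.0417]
ee_rot: [[-0.126, 0.992, 0.0], [0.992, 0.126, 0.0], [-0.0, 0.0, -1.0]]
ft_force: [0.2, -0.2, -0.2]
grip_width: 0.0413
grip_force: 0.0
```

Call:
drive_tool:
  moves:
    - [[0,0,0,0,0,0,1],[0,0,0,0,0,0,1],[0,0,0,0,0,0,1],[0,0,0,0,0,0,1]]

```text
time: 4.9
position: [0.5239, 0.063, 0.0416]
ee_rot: [[-0.126, 0.992, 0.0], [0.992, 0.126, 0.0], [0.0, 0.0, -1.0]]
ft_force: [1.3, -0.8, -1.0]
grip_width: 0.0273
grip_force: 30.0
```

Call:
drive_tool:
  moves:
    - [[0,0,0,0.004,0,0,1],[0,0,0,0.005,0,0,1],[0,0,0,0.005,0,0,1],[0,0,0,0.005,0,0,1],[0,0,0,0.005,0,0,1],[0,0,0,0.005,0,0,1],[0,0,0,0.005,0,0,1],[0,0,0,0.005,0,0,1],[0,0,0,0.005,0,0,1],[0,0,0,0.002,0,0,1],[0,0,0,0,0,0,1],[0,0,0,0,0,0,1]]

```text
time: 6.4
position: [0.5185, 0.1077, 0.0417]
ee_rot: [[-0.125, 0.992, 0.001], [0.992, 0.125, -0.002], [-0.002, 0.001, -1.0]]
ft_force: [6.1, -4.9, -3.0]
grip_width: 0.0268
grip_force: 30.0
```

```bash
python3 - <<'E'
from st import *
show();print("out",(t-gw(p,(-.06,.217,.041)))@Y)
f=arm.grab_frame("side");b=cv2.resize(f["color"][115:255,180:330],None,fx=4,fy=4,interpolation=cv2.INTER_CUBIC);cv2.imwrite("pics/b2.png",b)
E
```

```text
6.4 [0.5185 0.1077 0.0417] F [ 6.1 -4.9 -3. ] w 0.0268 gf 29.996445178985596 q [ 0.14 -0.06  1.7  -0.    1.5   0.02]
out 0.04493455802300835
```

View pics/b2.png

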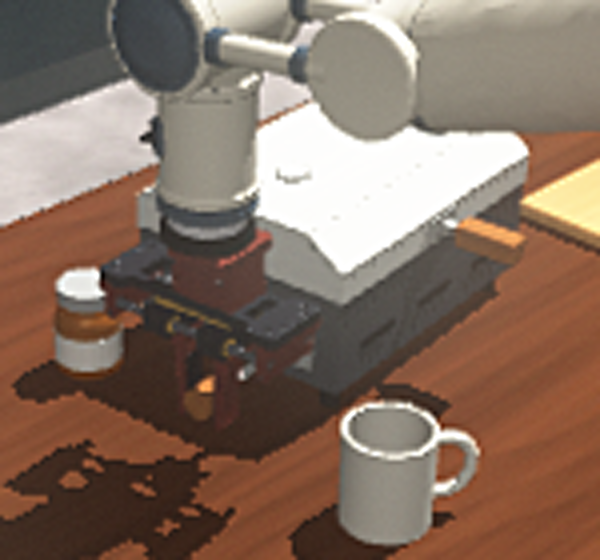

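The knob sits in the fingers near (203,395), moved out from (239,374). The 45 mm reading and the reaction force confirm the stop. Next I push it home.

Call:
drive_tool:
  moves:
    - [[0,0,0,-0.004,0,0,1],[0,0,0,-0.005,0,0,1],[0,0,0,-0.005,0,0,1],[0,0,0,-0.005,0,0,1],[0,0,0,-0.005,0,0,1],[0,0,0,-0.005,0,0,1],[0,0,0,-0.005,0,0,1],[0,0,0,-0.005,0,0,1],[0,0,0,-0.005,0,0,1],[0,0,0,-0.004,0,0,1],[0,0,0,0,0,0,1],[0,0,0,0,0,0,1]]

```text
time: 7.95
position: [0.5238, 0.063, 0.0416]
ee_rot: [[-0.127, 0.992, -0.0], [0.992, 0.127, 0.004], [0.004, 0.0, -1.0]]
ft_force: [2.6, 6.3, -2.4]
grip_width: 0.0272
grip_force: 30.0
```

Call:
drive_tool:
  moves:
    - [[0,0,0,0,0,0,1],[0,0,0,0.001,0,0,-1],[0,0,0,0,0,0,-1],[0,0,0,0,0,0,-1],[0,0,0,0,0,0,-1],[0,0,0,0,0,0,-1]]

```text
time: 8.7
position: [0.5238, 0.0619, 0.0416]
ee_rot: [[-0.125, 0.992, -0.0], [0.992, 0.125, -0.0], [-0.0, -0.0, -1.0]]
ft_force: [-0.3, -0.3, 0.5]
grip_width: 0.0736
grip_force: 0.0
```

Call:
drive_tool:
  moves:
    - [[0,0,0,0,0,-0.02,-1],[0,0,0,0,0,-0.04,-1],[0,0,0,0,0,-0.05,-1],[0,0,0,0,0,-0.05,-1],[0,0,0,0,0,-0.05,-1],[0,0,0,0,0,-0.03,-1],[0,0,0,0,0,0,-1]]

```text
time: 9.57
position: [0.5246, 0.062, 0.286]
ee_rot: [[-0.126, 0.992, 0.007], [0.992, 0.126, 0.0], [-0.001, 0.007, -1.0]]
ft_force: [-1.2, 0.4, -0.5]
grip_width: 0.0877
grip_force: 0.0
```

```bash
python3 - <<'E'
from st import *
show()
f=arm.grab_frame("side");b=cv2.resize(f["color"][115:255,180:330],None,fx=4,fy=4,interpolation=cv2.INTER_CUBIC)
a0=cv2.imread("pics/side0.png");
def c(im):
    h=cv2.cvtColor(im,cv2.COLOR_BGR2HSV)[198:222,222:252];m=cv2.inRange(h,(3,110,120),(20,255,255));M=cv2.moments(m,True);return M["m10"]/M["m00"]+222,M["m01"]/M["m00"]+198,M["m00"]
print("knob px before/now",c(a0),c(f["color"]))
# handle grasp target: tilt th forward, then screw rows
y=-Y
for th in(40,30,20):
    th=np.radians(th);z=np.sin(th)*X-np.cos(th)*Z
    Rt=np.column_stack([np.cross(y,z),y,z]);G=gw(p,(-.165,0,.131))
    to(G+.019*z,Rt);print(" world TCP",(G+.019*z).round(4),"standoff 0.1:",(G-.081*z).round(4))
E
```

```text
9.57 [0.5246 0.062  0.286 ] F [-1.2  0.4 -0.5] w 0.0877 gf 0.0 q [ 0.05 -0.09  1.3  -0.    1.93 -0.07]
knob px before/now (240.21621621621622, 206.78378378378378, 37.0) (240.21621621621622, 206.78378378378378, 37.0)
shift [-0.2157 -0.0948  0.169 ] turn [-30.96  31.    86.09]
 world TCP [ 0.4589 -0.1639  0.1164] standoff 0.1: [ 0.3952 -0.1719  0.193 ]
shift [-0.2157 -0.0975  0.1709] turn [-23.17  23.22  87.83]
 world TCP [ 0.4562 -0.1642  0.1145] standoff 0.1: [ 0.4066 -0.1705  0.2011]
shift [-0.2157 -0.1005  0.1723] turn [-15.35  15.4   89.05]
 world TCP [ 0.4533 -0.1646  0.1131] standoff 0.1: [ 0.4193 -0.1689  0.2071]
```

The rake is home: its pixel centroid is identical to the start. Next I turn, go to a standoff before the handle, and tilt 30°.

Call:
drive_tool:
  moves:
    - [[0,0,9,0,0,0,-1],[0,0,9,0,0,0,-1],[0,0,9,0,0,0,-1],[0,0,9,0,0,0,-1],[0,0,9,0,0,0,-1],[0,0,9,0,0,0,-1],[0,0,9,0,0,0,-1],[0,0,9,0,0,0,-1],[0,0,9,0,0,0,-1],[0,0,9,0,0,0,-1],[0,0,0,0,0,0,-1]]

```text
time: 11.0
position: [0.5233, 0.0619, 0.2796]
ee_rot: [[0.992, 0.127, -0.003], [0.127, -0.992, -0.0], [-0.003, -0.0, -1.0]]
ft_force: [0.3, -0.4, 0.3]
grip_width: 0.0877
grip_force: 0.0
```

Call:
drive_tool:
  moves:
    - [[0,0,0,-0.024,0.036,0,-1],[0,0,0,-0.024,0.036,0,-1],[0,0,0,-0.024,0.036,0.01,-1],[0,0,0,-0.024,0.036,0.02,-1],[0,0,0,-0.025,0.036,0.025,-1],[0,0,0,-0.025,0.036,0.03,-1],[0,7.5,0,0,0,0,-1],[0,7.5,0,0,0,0,-1],[0,7.5,0,0,0,0,-1],[0,7.5,0,0,0,0,-1],[0,0,0,0,0,0,-1],[0,0,0,0,0,0,-1]]

```text
time: 12.5
position: [0.4061, -0.1708, 0.1966]
ee_rot: [[0.86, 0.126, 0.495], [0.11, -0.992, 0.062], [0.498, 0.001, -0.867]]
ft_force: [0.5, -0.5, -1.0]
grip_width: 0.0875
grip_force: 0.0
```

```bash
python3 - <<'E'
from st import *
show();y=-Y
th=np.radians(30);z=np.sin(th)*X-np.cos(th)*Z
Rt=np.column_stack([np.cross(y,z),y,z]);G=gw(p,(-.165,0,.131));to(G+.019*z,Rt)
f=arm.grab_frame("wrist");c=f["color"].copy()
for x in(-.192,-.162,-.132):
    u=proj(f,gw(p,(x,0,.131)));print(u.round(1));cv2.circle(c,tuple(int(v) for v in u.round()),2,(255,0,0),-1)
cv2.imwrite("pics/w2.png",c)
E
```

```text
12.5 [ 0.4061 -0.1708  0.1966] F [ 0.5 -0.5 -1. ] w 0.0875 gf 0.0 q [-0.8  -0.78  2.04  0.41  1.55  0.7 ]
shift [ 0.003  -0.0002  0.0963] turn [0.01 0.1  0.07]
[253.9 230.6]
[254.  196.6]
[254.  164.4]
```

View pics/w2.png

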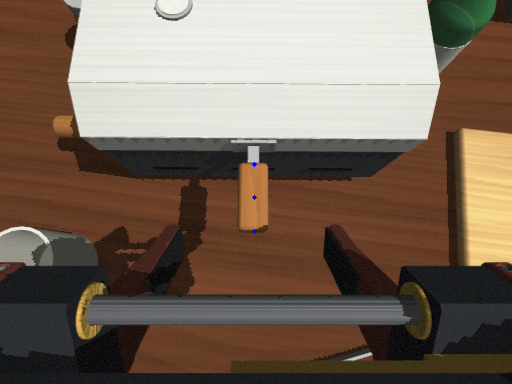

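The handle lies at (254,197), on the prediction and centred between the fingers, and nothing is in the way. I'll approach and grip.

Call:
drive_tool:
  moves:
    - [[0,0,0,0.003,0,0.02,-1],[0,0,0,0,0,0.025,-1],[0,0,0,0,0,0.025,-1],[0,0,0,0,0,0.016,-1],[0,0,0,0,0,0.01,-1],[0,0,0,0,0,0,-1],[0,0,0,0,0,0,1],[0,0,0,0,0,0,1],[0,0,0,0,0,0,1],[0,0,0,0,0,0,1],[0,0,0,0,0,0,1],[0,0,0,0,0,0,1]]
  grip_force: 40

```text
time: 14.05
position: [0.4563, -0.1643, 0.115]
ee_rot: [[0.859, 0.126, 0.496], [0.109, -0.992, 0.063], [0.5, -0.0, -0.866]]
ft_force: [0.3, -0.2, 0.1]
grip_width: 0.0313
grip_force: 0.0
```

Call:
drive_tool:
  moves:
    - [[0,0,0,0,0,0,1],[0,0,0,0,0,0,1],[0,0,0,0,0,0,1],[0,0,0,0,0,0,1]]

```text
time: 14.55
position: [0.4563, -0.164, 0.115]
ee_rot: [[0.859, 0.126, 0.496], [0.109, -0.992, 0.064], [0.5, -0.001, -0.866]]
ft_force: [-2.5, 4.1, 1.6]
grip_width: 0.026
grip_force: 40.0
```

```bash
python3 - <<'E'
from st import *
show();H=gw(p,(.11,0,.115))
for n in(20,):
    k=np.radians(40)/n   # per-row opening; rotation about +Y world takes +z->+x, -x->+z
    W=Ro.from_rotvec(k*Y).as_matrix()
    print("turn",(R.T@(np.degrees(k)*Y)).round(3),"shift before-turn axes",(R.T@(W@(t-H)+H-t)).round(5),"after-turn axes",((W@R).T@(W@(t-H)+H-t)).round(5))
    Wf=Ro.from_rotvec(np.radians(40)*Y).as_matrix();print("final",(Wf@(t-H)+H).round(3))
E
```

```text
14.55 [ 0.4563 -0.164   0.115 ] F [-2.5  4.1  1.6] w 0.026 gf 40.000625252723694 q [-0.68 -0.66  2.12  0.38  1.32  0.74]
turn [ 0.    -2.     0.002] shift before-turn axes [ 4.77e-03 -1.00e-05 -7.94e-03] after-turn axes [ 4.49e-03 -1.00e-05 -8.10e-03]
final [ 0.518 -0.156  0.286]
```

Call:
drive_tool:
  moves:
    - [[0,-2,0,0.0046,0,-0.008,1],[0,-2,0,0.0046,0,-0.008,1],[0,-2,0,0.0046,0,-0.008,1],[0,-2,0,0.0046,0,-0.008,1],[0,-2,0,0.0046,0,-0.008,1],[0,-2,0,0.0046,0,-0.008,1],[0,-2,0,0.0046,0,-0.008,1],[0,-2,0,0.0046,0,-0.008,1],[0,-2,0,0.0046,0,-0.008,1],[0,-2,0,0.0046,0,-0.008,1],[0,0,0,0,0,0,1],[0,0,0,0,0,0,1]]

```text
time: 16.05
position: [0.4718, -0.1622, 0.2046]
ee_rot: [[0.977, 0.126, 0.174], [0.124, -0.992, 0.023], [0.175, -0.001, -0.985]]
ft_force: [5.9, 2.2, -5.3]
grip_width: 0.026
grip_force: 40.0
```

```bash
cat >> st.py <<'E'
H=gw(p,(.11,0,.115))
def hood():
    z=R[:,2];G=t-.019*z-H;r0=gw(p,(-.165,0,.131))-H
    print("hood deg by position",np.degrees(np.arctan2(G@Z,-G@X)-np.arctan2(r0@Z,-r0@X)).round(2),"by tilt",(30-np.degrees(np.arcsin(z@X))).round(2),"radius",np.hypot(G@Z,G@X).round(4),"vs",np.hypot(r0@Z,r0@X).round(4))
E
python3 - <<'E'
from st import *
show();hood()
E
```

```text
16.05 [ 0.4718 -0.1622  0.2046] F [ 5.9  2.2 -5.3] w 0.026 gf 40.013009905815125 q [-0.47 -0.33  1.66  0.1   1.67  0.99]
hood deg by position 19.84 by tilt 19.92 radius 0.2754 vs 0.2755
```

Tracking well; the second 20° follows.

Call:
drive_tool:
  moves:
    - [[0,-2,0,0.0046,0,-0.008,1],[0,-2,0,0.0046,0,-0.008,1],[0,-2,0,0.0046,0,-0.008,1],[0,-2,0,0.0046,0,-0.008,1],[0,-2,0,0.0046,0,-0.008,1],[0,-2,0,0.0046,0,-0.008,1],[0,-2,0,0.0046,0,-0.008,1],[0,-2,0,0.0046,0,-0.008,1],[0,-2,0,0.0046,0,-0.008,1],[0,-2,0,0.0046,0,-0.008,1],[0,0,0,0,0,0,1],[0,0,0,0,0,0,1]]

```text
time: 17.55
position: [0.5166, -0.1568, 0.2838]
ee_rot: [[0.977, 0.127, -0.171], [0.125, -0.992, -0.021], [-0.172, -0.001, -0.985]]
ft_force: [6.0, 2.1, -7.7]
grip_width: 0.0261
grip_force: 40.0
```

Call:
drive_tool:
  moves:
    - [[0,0,0,0,0,0,1],[0,0,0,0,0,0,1],[0,0,0,0,0,0,1],[0,0,0,0,0,0,1],[0,0,0,0,0,0,1],[0,0,0,0,0,0,1]]

```text
time: 18.3
position: [0.5165, -0.1568, 0.2837]
ee_rot: [[0.977, 0.127, -0.17], [0.125, -0.992, -0.021], [-0.172, -0.001, -0.985]]
ft_force: [6.8, 2.0, -7.3]
grip_width: 0.0259
grip_force: 40.0
```

```bash
python3 - <<'E'
from st import *
show();hood()
f=arm.grab_frame("side");cv2.imwrite("pics/side3.png",f["color"])
E
```

```text
18.3 [ 0.5165 -0.1568  0.2837] F [ 6.8  2.  -7.3] w 0.0259 gf 40.02633512020111 q [-0.31  0.1   1.12 -0.08  2.08  1.1 ]
hood deg by position 39.59 by tilt 39.89 radius 0.2752 vs 0.2755
```

View pics/side3.png

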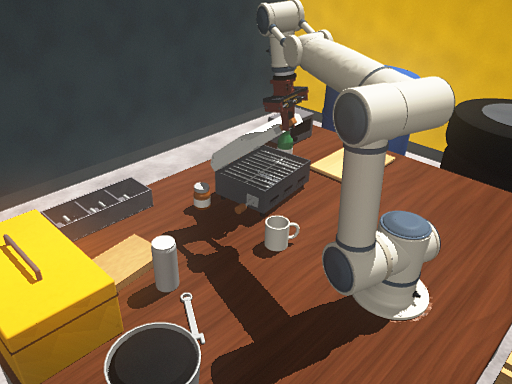

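The hood is open and held at (285,125), with the grate visible. Mug (277,235), jar (202,195), oilcan and spanner are where they were. Handing in.

```bash
python3 -c "
from workcell import arm
print(arm.close_job())"
```

```text
the job is handed in; nothing more can be done
None
```

The rake was pulled fully out and pushed home with the hood shut, then I lifted the hood and handed in while holding it still at about 40° (39.6° from the arm's position); no verdict came back, and I saw no bystander moved.

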